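# Clear the ice box lid, crack its stuck seal and hold it ajar

### The arm

A 6-joint arm with a two-finger parallel gripper is mounted at the origin on the work surface. World frame = base frame: x ahead of the robot, y to its left, z up, the work surface at z = 0. Lengths are in mm, angles in rad, forces in N, time in s.
With the tool pointing down it reaches from about 275 to 825 mm from the base axis. Payload 4.9 kg.
Tool frame: the origin (TCP) lies at the very end of the fingers, on their centre line; the grasp point (between the pads) lies 19 mm behind it; z points along the fingers, y is the direction in which the jaws open and shut (so a half turn about z gives the same grasp; the last joint's range is limited). The gripper opens to 85 mm and grips with 20 to 120 N. Pads are 22 mm wide; open, the fingers measure 114 mm over their backs; the gripper's body (76 mm by 85 mm) begins 54 mm behind the grasp point. The pads swing forward as they close: fully open they stand 13 mm farther back than shut.
Start: joints at [-1.459, 0.326, -0.193, 1.052, 0, 1.437], TCP at [133.844, -533.483, 231.281] pointing down, gripper open.
Joint ranges: [-2.65, 2.65], [-0.97, 1.79], [-1.3, 1.35], [-1.93, 2.1], [-1.47, 1.37], [-3.14, 3.14]. Speed limits (rad/s): [2.57, 2.57, 3.14, 3.14, 3.14, 3.14].

### API

Orientations are given as [roll, pitch, yaw] about the fixed x, y, z axes, in that order (R = Rz(yaw) Ry(pitch) Rx(roll)).
In Python, from bench import bot, solve_ik, imaging gives the robot as it stands. Calls block until the motion is done:
- bot.move_ptp(position, orientation): joint-space move of the TCP to a pose.
- bot.movel(position, rot=None, max_speed=150, threshold=None): straight line of the TCP; rot=None keeps the orientation; max_speed is the mean speed in mm/s. With threshold (N) it stops when the force on the tool has changed by that much, and returns True; else False.
- bot.move_j(angles): joint-space move.
- bot.grip(opening, effort=None): opening from 0.0 (shut) to 1.0 (fully open); effort is the grip in N (None keeps the last); returns when the fingers have stopped.
- bot.dwell(seconds).
- solve_ik(position, orientation): joint angles nearest the present ones, or None.
- bot.get_state(): the state.
- imaging.capture(name): name is "side" or "top" or "wrist"; returns the picture (384x512x3 uint8, blue, green, red); there is no depth.
- imaging.camera_model(name): a dict with "K" (3x3 intrinsics, pixels), "k1" (the pictures are not rectified: a ray, as slopes to the right and down, at radius r is drawn at 1 + k1 r^2 times it, then the intrinsics apply), "position" and "rotation" of the camera in the world. Camera axes: x right, y up, looking along -z (the intrinsics and any distortion apply to the point x, -y, -z); pixel columns grow to the right and rows downward; lengths in mm; the calibration is good to about 2 mm. A picture is of the moment at which its call begins: read the wrist's pose just before it. camera_model takes no time and is no camera call; for the wrist camera it gives the pose at the moment of the call.
A pose or a line that the arm cannot do raises bot.IKError and nothing moves.
- bot.sign_off(): hands the job in, once; it reports no verdict.
The state is a dict: "t": time; "qpos": joint angles; "joint_velocities": joint speeds; "effort": joint torques, N m; "tcp_pos": TCP position; "orientation": TCP orientation; "contact_force": force on the tool from outside, world axes, zero at the start; "wrist_torque": the same for the moment, N m; "opening": opening from 0.0 (shut) to 1.0 (fully open).
Only numpy, scipy, OpenCV 4.12 (cv2) and the standard library are available. Lean on these libraries where they do the work, as an engineer would, in place of code of your own. Each camera call takes 0.05 s, during which the arm holds its last target.

### The job

Someone has left broken biscuit on the lid of the ice box: pick up the scraper from the red bar mat, push all four pieces off the end of the lid into the steel scrap pan without touching them with the fingers, and put the scraper back on its mat. Only then, when no biscuit can fall in the ice, take the lid by its blue bar, pull firmly until the stuck rubber seal lets go, and keep it from flying open. Finish while still holding the lid by the bar, steady and just ajar, with a gap of about 40 mm under its front edge, so the barman can slip the ice scoop in; leave everything else on the counter where it is.

Things in the scene. Friction and masses are not known exactly. Their poses are not given: they have to be found in the camera images.
- icebox: insulated steel ice box fixed to the counter, housing 190 (x) x 280 (y) x 100 (z) mm, lid on top. Origin: centre of its underside, on the counter. Its -x face is the front (towards the robot, turned up to 0.2 rad), +x the hinge side. The shut lid covers x -100 to 100, y -150 to 150 and its flat top is 125 mm above the counter. It stands somewhat differently each time.
- lid: steel lid of the ice box, 200 x 300 x 25 mm, 0.45 to 0.7 kg with its bar, hinged along its rear (+x) lower edge. Origin: on the hinge line, at the middle of its length, 100 mm above the counter; when shut its axes are those of the ice box and the slab covers x -200 to 0, y -150 to 150, z 0 to 25 mm. Let go, it falls shut.
- lid_angle (a joint): angle of the lid in rad: 0 shut, growing as the front is lifted; the gap under the front edge is 200 mm x sin(angle), so 0.20 is a 40 mm gap. Its stay stops it at 0.6. The rubber seal bites at once: with the lid's weight it takes 16 to 20 N upward at the bar to start it; the pull then falls to about 9 N by 0.03 rad and from 0.08 rad on only the weight, 2 to 4 N at the bar, is left.
- grip_bar: round blue grip bar fixed to the lid, origin at its middle: 14 mm thick, along the ice box's y, 100 mm free between its two brackets (each 10 mm thick). It stands 45 mm out in front of the lid's front edge (38 mm clear between) and 112 mm above the counter when shut, clear below. In the lid's frame at (-245, 0, 12) mm.
- lid_hinge (a point): middle of the hinge line, which runs along the ice box's y at its rear, 100 mm above the counter. The bar moves on an arc about this line.
- scrap_pan: open steel scrap pan fixed on the counter against one end (+y or -y, changing) of the ice box, 176 (x) x 162 (y) mm, 65 mm high, 3 mm walls and floor. Origin: centre of its underside; axes as the ice box's, its centre 224 mm from the ice box's centre along y. The end of the lid overhangs its near wall, so what is pushed over the end drops in.
- bar_mat: red rubber bar mat fixed on the counter at the other end of the ice box, 190 (x) x 140 (y) x 8 mm. Origin: centre of its underside; axes as the ice box's, its centre 224 mm from the ice box's centre.
- scraper: upright counter scraper, standing on its foot on the bar mat, 110 mm tall, about 0.2 kg. Origin: centre of the underside of its foot; x along the blade, z up. White foot 150 (x) x 14 (y) mm, 20 mm high; thin steel plate above it; wooden grip block on top, 120 (x) x 24 (y) mm, from 76 to 110 mm above the foot's underside, to be pinched across y. Blade turned up to 0.45 rad from the ice box's x.
- piece1: piece of broken shortbread on the lid, about 33 x 22 x 14 mm, about 10 g. Origin: centre of its underside. On the lid within x -60 to 60, y -105 to 105 mm of the ice box's centre, turned anyhow.
- piece2: piece of broken shortbread on the lid, about 33 x 22 x 14 mm, about 10 g. Origin: centre of its underside. On the lid within x -60 to 60, y -105 to 105 mm of the ice box's centre, turned anyhow.
- piece3: piece of broken shortbread on the lid, about 33 x 22 x 14 mm, about 10 g. Origin: centre of its underside. On the lid within x -60 to 60, y -105 to 105 mm of the ice box's centre, turned anyhow.
- piece4: piece of broken shortbread on the lid, about 33 x 22 x 14 mm, about 10 g. Origin: centre of its underside. On the lid within x -60 to 60, y -105 to 105 mm of the ice box's centre, turned anyhow.
- water_bottle: bystander, leave alone: clear water bottle with a white cap and a blue label, 64 mm across, 200 mm tall. Origin: centre of its underside.
- mug: bystander, leave alone: white mug, 82 mm across, 92 mm tall. Origin: centre of its underside.
- tumbler: bystander, leave alone: glass tumbler, 74 mm across, 100 mm tall. Origin: centre of its underside.
- phone: bystander, leave alone: purple-cased phone lying flat, 75 x 150 x 9 mm. Origin: centre of its underside.
- marker: bystander, leave alone: black marker pen lying down, 122 mm long, 17 mm thick. Origin: centre of its underside.
- sugar_jar: bystander, leave alone: amber jar with a steel cap, 76 mm across, 110 mm tall. Origin: centre of its underside.

How it is judged (in metres and radians):
On the way, in this order (a step that is already met when the one before it is completed fails the run):
1. the scraper is picked up off its mat, held in the fingers (z of scraper in the frame of bar_mat above 0.04 m and contact force between the fingers and scraper above 0.5 N), for 0.1 s.
2. all four biscuit pieces lie in the scrap pan while the scraper is still in hand (x of piece1 in the frame of scrap_pan between -0.088 and 0.088 m and y of piece1 in the frame of scrap_pan between -0.081 and 0.081 m and z of each of piece1, piece2, piece3, piece4 in the frame of scrap_pan below 0.06 m and x of piece2 in the frame of scrap_pan between -0.088 and 0.088 m and y of piece2 in the frame of scrap_pan between -0.081 and 0.081 m and x of piece3 in the frame of scrap_pan between -0.088 and 0.088 m and y of piece3 in the frame of scrap_pan between -0.081 and 0.081 m and x of piece4 in the frame of scrap_pan between -0.088 and 0.088 m and y of piece4 in the frame of scrap_pan between -0.081 and 0.081 m and contact force between the fingers and scraper above 0.5 N), for 0.1 s.
3. the scraper is back on the bar mat, let go (x of scraper in the frame of bar_mat between -0.095 and 0.095 m and y of scraper in the frame of bar_mat between -0.07 and 0.07 m and z of scraper in the frame of bar_mat below 0.03 m and contact force between the fingers and scraper below 0.1 N and linear speed of scraper below 0.05 m/s), for 0.2 s.
4. the seal is broken: the fingers on the bar have lifted the lid past 0.08 rad (value of joint lid_angle above 0.08 rad and contact force between the fingers and grip_bar above 0.5 N), for 0.1 s.
At the end, for the whole second after the job is handed in: Fingers holding the lid's bar (over 0.5 N), steady (under 0.08 rad/s) at 0.125 to 0.305 rad (25 to 60 mm front gap); all four pieces in the scrap pan; scraper let go on the bar mat (origin over it, under 30 mm up), clear of lid and ice box (value of joint lid_angle between 0.125 and 0.305 rad and velocity of joint lid_angle between -0.08 and 0.08 rad/s and contact force between the fingers and grip_bar above 0.5 N and contact force between scraper and lid below 0.05 N and contact force between scraper and icebox below 0.05 N and contact force between the fingers and scraper below 0.1 N and x of scraper in the frame of bar_mat between -0.095 and 0.095 m and y of scraper in the frame of bar_mat between -0.07 and 0.07 m and z of scraper in the frame of bar_mat below 0.03 m and x of piece1 in the frame of scrap_pan between -0.088 and 0.088 m and y of piece1 in the frame of scrap_pan between -0.081 and 0.081 m and z of each of piece1, piece2, piece3, piece4 in the frame of scrap_pan below 0.06 m and x of piece2 in the frame of scrap_pan between -0.088 and 0.088 m and y of piece2 in the frame of scrap_pan between -0.081 and 0.081 m and x of piece3 in the frame of scrap_pan between -0.088 and 0.088 m and y of piece3 in the frame of scrap_pan between -0.081 and 0.081 m and x of piece4 in the frame of scrap_pan between -0.088 and 0.088 m and y of piece4 in the frame of scrap_pan between -0.081 and 0.081 m); the arm keeps its last pose, push and grip.
It fails at once if a biscuit piece is touched with the fingers (contact force between the fingers and piece1 above 0.3 N or contact force between the fingers and piece2 above 0.3 N or contact force between the fingers and piece3 above 0.3 N or contact force between the fingers and piece4 above 0.3 N).
It fails at once if the lid is raised past 0.04 rad while a piece is not yet in the pan (value of joint lid_angle above 0.04 rad and not ((x of piece1 in the frame of scrap_pan between -0.088 and 0.088 m and y of piece1 in the frame of scrap_pan between -0.081 and 0.081 m and z of piece1 in the frame of scrap_pan below 0.06 m) and (x of piece2 in the frame of scrap_pan between -0.088 and 0.088 m and y of piece2 in the frame of scrap_pan between -0.081 and 0.081 m and z of piece2 in the frame of scrap_pan below 0.06 m) and (x of piece3 in the frame of scrap_pan between -0.088 and 0.088 m and y of piece3 in the frame of scrap_pan between -0.081 and 0.081 m and z of piece3 in the frame of scrap_pan below 0.06 m) and (x of piece4 in the frame of scrap_pan between -0.088 and 0.088 m and y of piece4 in the frame of scrap_pan between -0.081 and 0.081 m and z of piece4 in the frame of scrap_pan below 0.06 m))).
It fails at once if the lid flies open past 0.45 rad (an 87 mm gap) (value of joint lid_angle above 0.45 rad).
It fails at once if a bystander is moved more than 30 mm (distance of any of water_bottle, mug, tumbler, phone, marker, sugar_jar from where it was at the start of the episode above 0.03 m).
It also fails if it takes over 67 s, if anything falls off the work surface, if the arm or the gripper's body presses on something with over 40 N, if the wrist force passes 120 N, or if a joint passes its speed limit or range.

## Working session

There is one attempt and no reset: what is moved stays moved. The work goes in short steps, each a Python script; the robot and the scene stay as the last script left them, time stands still between calls to the robot, and variables do not carry over. Pictures are saved under pics/ and viewed, and the job is handed in when it is done.

```bash
ls; mkdir -p pics
python3 - <<'E'
from bench import bot, imaging
import cv2
for n in ("side","top","wrist"):
    m=imaging.camera_model(n); print(n,m)
    cv2.imwrite(f"pics/{n}0.png",imaging.capture(n))
print(bot.get_state())
E
```

```text
pics
side {'K': array([[472.63770303,   0.        , 255.87604901],
       [  0.        , 472.63770303, 189.24475041],
       [  0.        ,   0.        ,   1.        ]]), 'k1': 0.02225848043498732, 'position': array([-129.51056921,  951.67919346, 1085.99100947]), 'rotation': array([ 0.86600985,  0.00422253, -2.55962015])}
top {'K': array([[482.07544749,   0.        , 268.07921002],
       [  0.        , 482.07544749, 189.29890357],
       [  0.        ,   0.        ,   1.        ]]), 'k1': -0.0028431917604798875, 'position': array([ 201.7968649 ,   -7.12721572, 1540.19238067]), 'rotation': array([ 0.20455427, -0.00180905, -1.60290827])}
wrist {'K': array([[288.35153312,   0.        , 252.9150785 ],
       [  0.        , 288.35153312, 191.57317527],
       [  0.        ,   0.        ,   1.        ]]), 'k1': -0.05137223609115529, 'position': array([ 214.18719334, -512.27259229,  372.39428158]), 'rotation': array([-3.22316586e-01,  9.05016853e-04, -1.32417716e+00])}
{'t': 0.15, 'qpos': array([-1.45919173e+00,  3.26763266e-01, -1.93372938e-01,  1.05200391e+00,
        2.96481686e-05,  1.43656868e+00]), 'joint_velocities': array([-0.0003256 , -0.00114029,  0.0035411 , -0.00107396, -0.0010374 ,
       -0.0003986 ]), 'effort': array([ 6.18626309e-04, -4.43705821e+01,  2.62663776e+01,  1.05224771e-02,
       -1.20492505e-04,  1.05763334e-05]), 'tcp_pos': array([ 133.80435455, -533.00965083,  230.68024449]), 'orientation': array([-3.14026493e+00, -2.09213156e-04,  2.45832082e-01]), 'contact_force': array([-0.31572801,  0.30836649,  0.9445919 ]), 'wrist_torque': array([ 0.02209441, -0.02313885, -0.02070824]), 'opening': 1.0012196393320565}
```

View pics/top0.png

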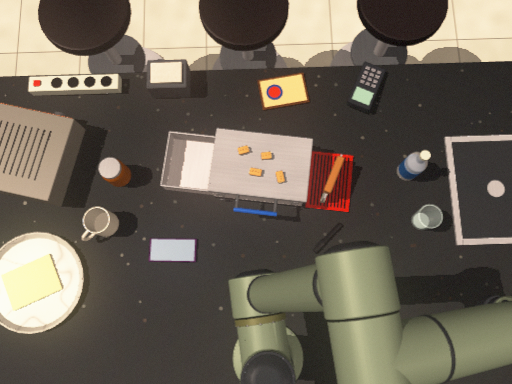

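View pics/side0.png

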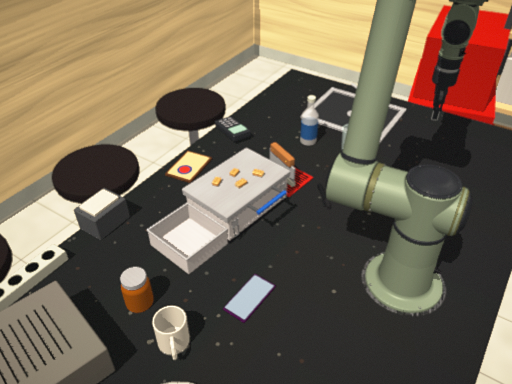

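Run:
```python
import cv2
im=cv2.imread('pics/top0.png')
c=im[10:230,120:390]; 
cv2.imwrite('pics/topc.png',cv2.resize(im[20:215,140:390],None,fx=3.2,fy=3,interpolation=cv2.INTER_CUBIC))
```

```text
(no output)
```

View pics/topc.png

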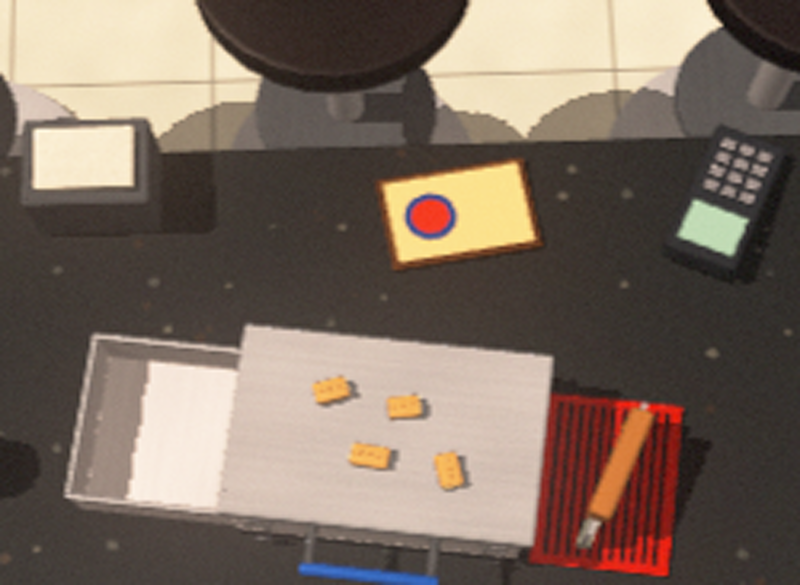

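```bash
cat > h.py <<'E'
import numpy as np, cv2
from scipy.spatial.transform import Rotation as R
from bench import bot, imaging, solve_ik
def ray(m,u,v):
    K=m["K"]; x=(u-K[0,2])/K[0,0]; y=(v-K[1,2])/K[1,1]
    rd=np.hypot(x,y); r=rd
    for _ in range(20): r=rd/(1+m["k1"]*r*r)
    s=r/rd if rd>0 else 1
    d=np.array([x*s,-y*s,-1.]); return R.from_euler('xyz',m["rotation"]).apply(d)
def onplane(m,u,v,z):
    d=ray(m,u,v); p=np.array(m["position"]); return p+d*(z-p[2])/d[2]
def proj(m,P):
    q=R.from_euler('xyz',m["rotation"]).inv().apply(np.atleast_2d(P)-m["position"])
    x=q[:,0]/-q[:,2]; y=-q[:,1]/-q[:,2]; s=1+m["k1"]*(x*x+y*y)
    return np.c_[x*s*m["K"][0,0]+m["K"][0,2], y*s*m["K"][1,1]+m["K"][1,2]]
E
python3 - <<'E'
from h import *
m=imaging.camera_model("top")
f=lambda u,v,z: onplane(m,140+u/3.2,20+v/3,z).round(1)
for u,v in [(245,325),(553,356),(533,545),(218,513)]: print(f(u,v,125))
print('bar',f(302,569,119),f(437,580,119))
print('pieces',[f(u,v,137) for u,v in [(331,390),(406,407),(371,456),(451,470)]])
print('grip',f(643,408,118),f(602,520,118), f(585,545,20))
for n,z,ps in [('mat',8,[(683,407),(668,575),(531,562)]),('pan',65,[(93,335),(66,496)])]: print(n,[f(u,v,z) for u,v in ps])
im=cv2.imread('pics/side0.png')
cv2.imwrite('pics/sidec.png',cv2.resize(im[135:275,140:330],None,fx=4,fy=4,interpolation=cv2.INTER_CUBIC))
# bystanders approx
for n,u,v,z in [('bottle',424,155,200),('tumbler',430,214,100),('marker1',317,250,10),('marker2',342,226,10),('phone',173,250,9),('jar',110,168,110),('mug',97,220,92)]: print(n,onplane(m,u,v,z).round())
E
```

```text
[691.8 133.3 125. ]
[ 649.2 -161.3  125. ]
[ 453.9 -132.6  125. ]
[495.7 160.6 125. ]
bar [437.5  83.4 119. ] [422.5 -42.1 119. ]
pieces [array([616.3,  51.6, 137. ]), array([596.3, -18.7, 137. ]), array([546.7,  15.6, 137. ]), array([530. , -58.7, 137. ])]
grip [ 593.5 -245.2  118. ] [ 478.5 -199.3  118. ] [ 470.9 -194.    20. ]
mat [array([ 623.6, -304.9,    8. ]), array([ 437.7, -277.1,    8. ]), array([ 456.2, -140.1,    8. ])]
pan [array([706.1, 291.4,  65. ]), array([530.9, 316.1,  65. ])]
bottle [ 566. -471.  200.]
tumbler [ 409. -506.  100.]
marker1 [ 318. -168.   10.]
marker2 [ 392. -252.   10.]
phone [333. 287.   9.]
jar [580. 462. 110.]
mug [424. 501.  92.]
```

View pics/sidec.png

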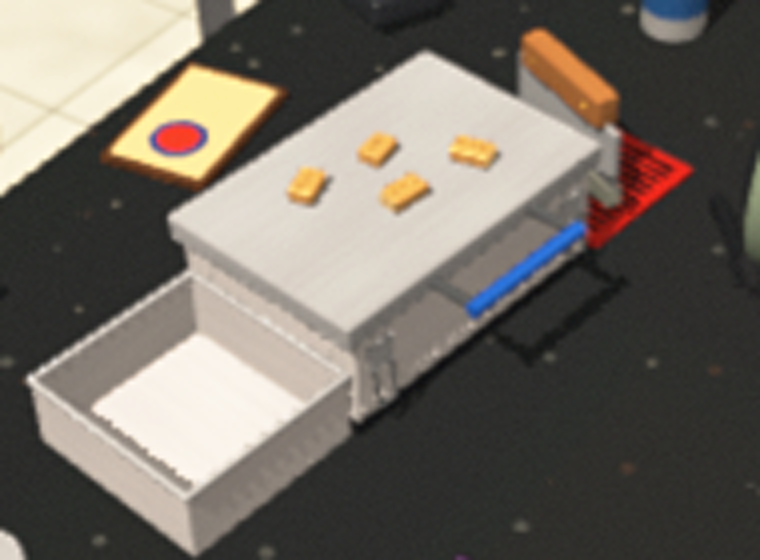

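```bash
cat >> h.py <<'E'
C=np.array([572.65,0.0]); YAW=-0.1425
def ib(x,y): # icebox frame -> world xy
    c,s=np.cos(YAW),np.sin(YAW); return C+np.array([c*x-s*y,s*x+c*y])
def P(xy,z): return [float(xy[0]),float(xy[1]),float(z)]
E
python3 - <<'E'
from h import *
pi=np.pi
for n,p,o in [('scr',[536,-222,300],[pi,0,-.38]),('scr2',[536,-222,82],[pi,0,-.38]),('sweep0',P(ib(0,-120),201),[pi,0,YAW]),('sweep1',P(ib(0,152),201),[pi,0,YAW]),
 ('bar+',P(ib(-145,0),93),[pi,0,YAW+pi/2]),('bar-',P(ib(-145,0),93),[pi,0,YAW-pi/2])]:
    q=solve_ik(p,o); print(n,None if q is None else np.round(q,2))
st=bot.get_state()
bot.movel([134,-533,300])
bot.move_ptp([500,-215,300],[pi,0,-.38])
bot.dwell(0.1)
m=imaging.camera_model("wrist"); im=imaging.capture("wrist"); cv2.imwrite("pics/w1.png",im)
import pickle; pickle.dump(m,open('w1.pkl','wb'))
s=bot.get_state(); print(s['t'],s['tcp_pos'],s['orientation'],s['contact_force'])
print(proj(m,[[593,-245,118],[478,-199,118]]))
E
```

```text
scr [-0.52  0.35  0.02  1.24  0.    3.  ]
scr2 [-0.52  0.52 -0.31  0.74  0.    3.  ]
sweep0 [-0.34  0.38 -0.19  1.    0.    2.94]
sweep1 [ 0.13  0.46 -0.06  1.04  0.   -2.87]
bar+ [-0.12  0.27 -0.69  0.62  0.    1.59]
bar- [-0.12  0.27 -0.69  0.62  0.   -1.55]
2.675 [ 499.65892341 -215.7789338   299.90768728] [ 3.14149757e+00  1.44007621e-04 -3.81360916e-01] [-0.47892955  0.05651732  0.29549317]
[[246.87978938  80.89325502]
 [247.53201638 192.07623671]]
```

View pics/w1.png

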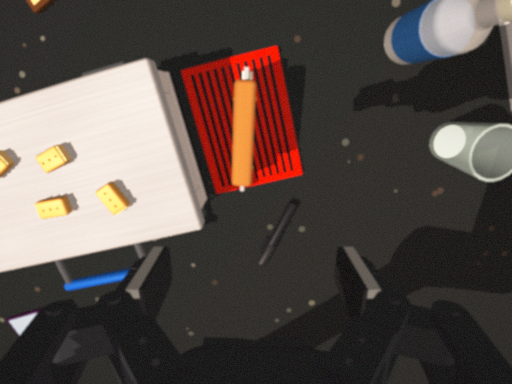

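Run:
```python
from h import *
import pickle
m=pickle.load(open('w1.pkl','rb'))
im=cv2.imread('pics/w1.png')
cv2.imwrite('pics/w1c.png',cv2.resize(im[55:200,190:300],None,fx=4,fy=4,interpolation=cv2.INTER_CUBIC))
a=onplane(m,245.5,81,118);b=onplane(m,243,185.5,118);print(a,b,(a+b)/2,np.arctan2(*(a-b)[[1,0]]),np.linalg.norm(a-b))
for u,v in [(150,60),(205,224)]: print(onplane(m,u,v,125))
print(proj(m,[P(ib(100,-150),125),P(ib(-100,-150),125)]))
pi=np.pi
for n,p,o in [('scr2',[536,-222,82],[pi,0,-.38+pi]),('sweep0',P(ib(0,-120),201),[pi,0,YAW+pi]),('sweep1',P(ib(0,152),201),[pi,0,YAW+pi])]:
    q=solve_ik(p,o); print(n,None if q is None else np.round(q,2))
```

```text
[ 593.44335705 -243.60702519  118.        ] [ 487.53052182 -197.12796752  118.        ] [ 540.48693943 -220.36749635  118.        ] -0.4135367394555289 115.6625759223355
[ 648.79801056 -161.09981695  125.        ]
[ 461.59738344 -137.09719408  125.        ]
[[150.68446018  57.87152364]
 [206.09797518 231.21435742]]
scr2 [-0.52  0.52 -0.31  0.74  0.   -0.14]
sweep0 [-0.34  0.38 -0.19  1.    0.   -0.2 ]
sweep1 [ 0.13  0.46 -0.06  1.04  0.    0.27]
```

View pics/w1c.png

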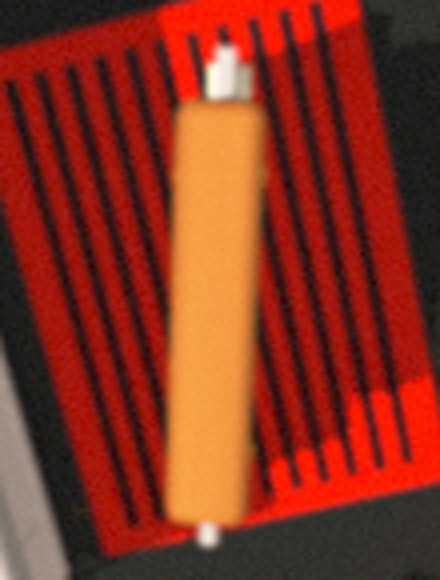

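Run:
```python
from h import *
pi=np.pi
o=[pi,0,-.41+pi]
bot.grip(0.65,80)
bot.move_ptp([540,-221,220],o)
bot.movel([540,-221,140],max_speed=200)
s=bot.get_state(); print(s['tcp_pos'],s['orientation'],s['contact_force'])
print(bot.movel([540,-221,83],max_speed=80,threshold=8))
bot.grip(0.0,80)
s=bot.get_state(); print(s['t'],s['tcp_pos'],s['orientation'],s['contact_force'],s['wrist_torque'],s['opening'])
bot.movel([540,-221,175],max_speed=80)
s=bot.get_state(); print(s['t'],s['tcp_pos'],s['orientation'],s['contact_force'],s['wrist_torque'],s['opening'])
bot.dwell(.1)
for n in("side","wrist","top"): cv2.imwrite(f"pics/{n}2.png",imaging.capture(n))
im=cv2.imread('pics/side2.png')
cv2.imwrite('pics/sidec2.png',cv2.resize(im[100:260,170:360],None,fx=4,fy=3.7,interpolation=cv2.INTER_CUBIC))
```

```text
[ 540.17550696 -221.14803225  140.46655141] [-3.14155464e+00  5.73475753e-05  2.73153391e+00] [-0.13846037 -0.24629252  2.06089592]
False
7.4917 [ 540.70997588 -221.13615767   83.76074733] [3.14124461e+00 1.64423429e-03 2.73168265e+00] [0.84076411 1.33109133 3.23350383] [ 0.22724463 -0.03281701 -0.00906174] 0.2701484341538922
8.7917 [ 539.56327536 -220.77495177  174.30281825] [ 3.14146837e+00 -1.31817503e-03  2.73157236e+00] [-0.51643417 -0.47870612 -2.17765928] [-0.00406726 -0.03811942 -0.00567075] 0.27539330476581214
```

View pics/sidec2.png

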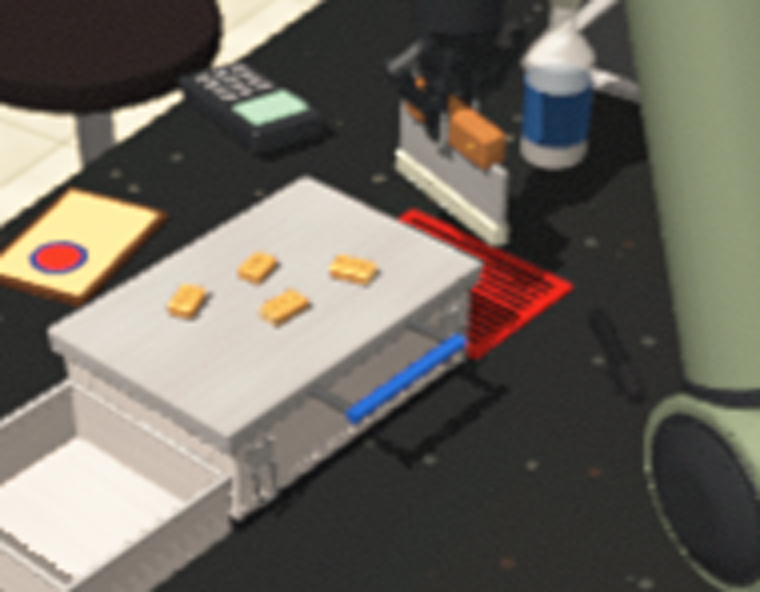

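View pics/wrist2.png

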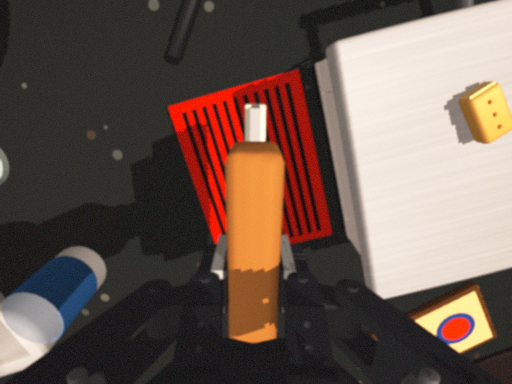

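Run:
```python
from h import *
pi=np.pi
o=[pi,0,YAW+pi]
bot.movel([540,-221,250],max_speed=150)
bot.movel(P(ib(0,-120),250),o,max_speed=120)
bot.movel(P(ib(0,-120),210),max_speed=120)
print(bot.movel(P(ib(0,-120),196),max_speed=20,threshold=4))
s=bot.get_state(); print(s['t'],s['tcp_pos'],s['orientation'],s['contact_force'],s['opening'])
z=s['tcp_pos'][2]+1.5
bot.movel(P(ib(0,-120),z),max_speed=20)
s=bot.get_state(); print(s['t'],s['tcp_pos'],s['contact_force'])
for n in("side","wrist"): cv2.imwrite(f"pics/{n}3.png",imaging.capture(n))
im=cv2.imread('pics/side3.png')
cv2.imwrite('pics/sidec3.png',cv2.resize(im[100:260,140:340],None,fx=4,fy=3.7,interpolation=cv2.INTER_CUBIC))
```

```text
True
11.7083 [ 555.8335326  -118.83008436  200.72298452] [-3.14136877e+00  9.60287282e-04  2.99916013e+00] [-0.58463659  0.59849619  4.67113927] 0.2713908996855888
12.0083 [ 555.46422134 -118.71631016  201.94736709] [ 0.37561004  0.00429434 -2.49079044]
```

View pics/sidec3.png

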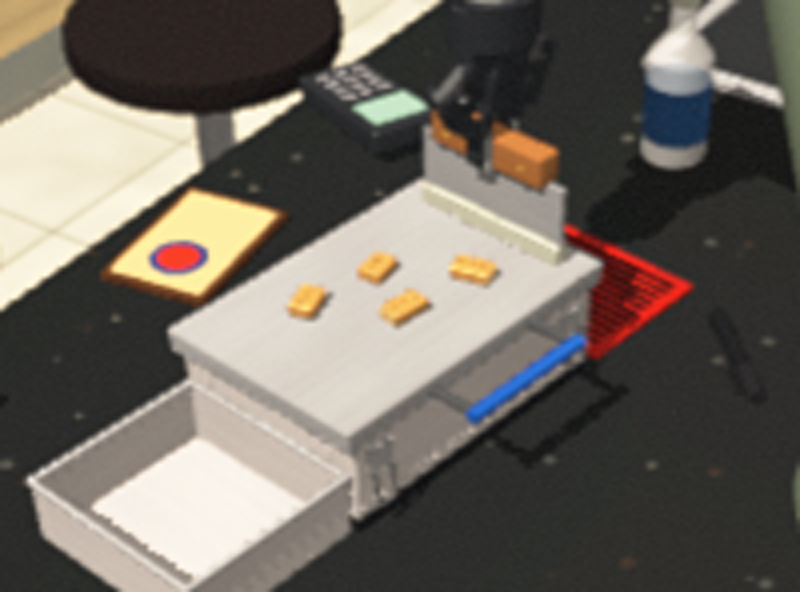

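View pics/wrist3.png

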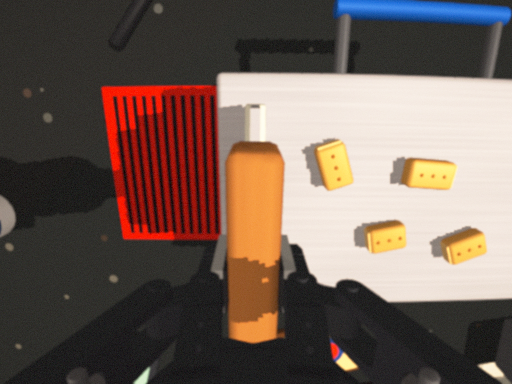

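Run:
```python
from h import *
z=202.3
bot.movel(P(ib(0,75),z),max_speed=60)
s=bot.get_state(); print(s['t'],s['tcp_pos'],s['contact_force'],s['opening'])
for n in("side","wrist"): cv2.imwrite(f"pics/{n}4.png",imaging.capture(n))
im=cv2.imread('pics/side4.png')
cv2.imwrite('pics/sidec4.png',cv2.resize(im[100:260,140:340],None,fx=4,fy=3.7,interpolation=cv2.INTER_CUBIC))
```

```text
15.5083 [583.29931261  74.15335207 202.32851213] [-0.06043911  0.20282714 -2.4441032 ] 0.2740147499524236
```

View pics/sidec4.png

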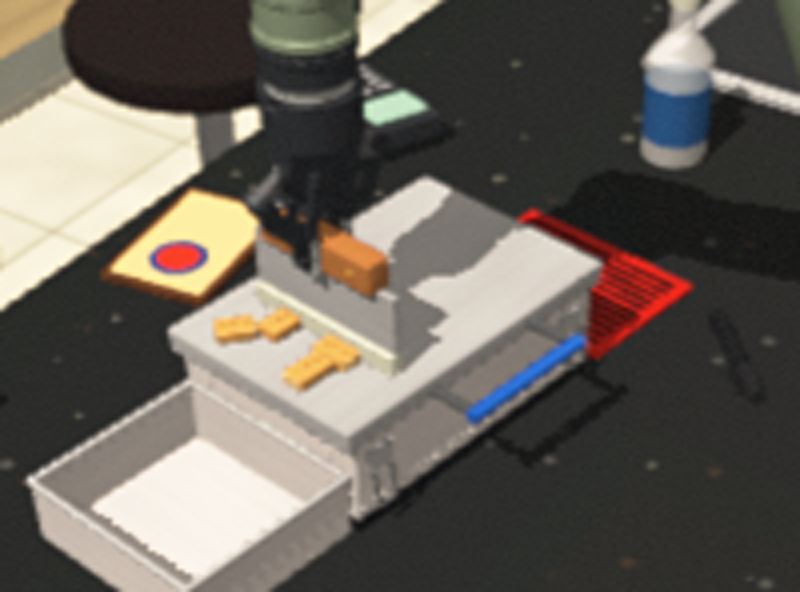

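View pics/wrist4.png

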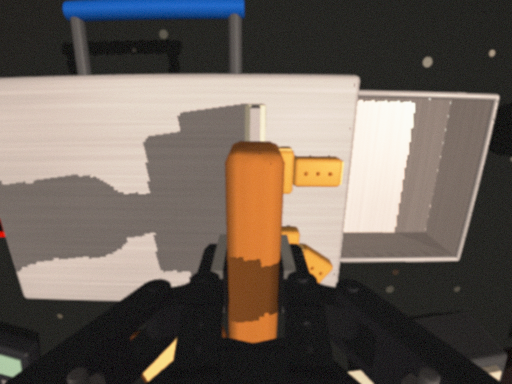

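Run:
```python
from h import *
z=202.3
bot.movel(P(ib(0,157),z),max_speed=50)
bot.movel(P(ib(0,157),z+40),max_speed=100)
s=bot.get_state(); print(s['t'],s['tcp_pos'],s['contact_force'],s['opening'])
for n in("side","wrist","top"): cv2.imwrite(f"pics/{n}5.png",imaging.capture(n))
im=cv2.imread('pics/side5.png')
cv2.imwrite('pics/sidec5.png',cv2.resize(im[100:280,130:330],None,fx=4,fy=3.3,interpolation=cv2.INTER_CUBIC))
```

```text
17.95 [594.91678768 155.3406985  242.21944091] [-0.78036532 -0.87411294 -2.5844448 ] 0.26701372470020196
```

View pics/sidec5.png

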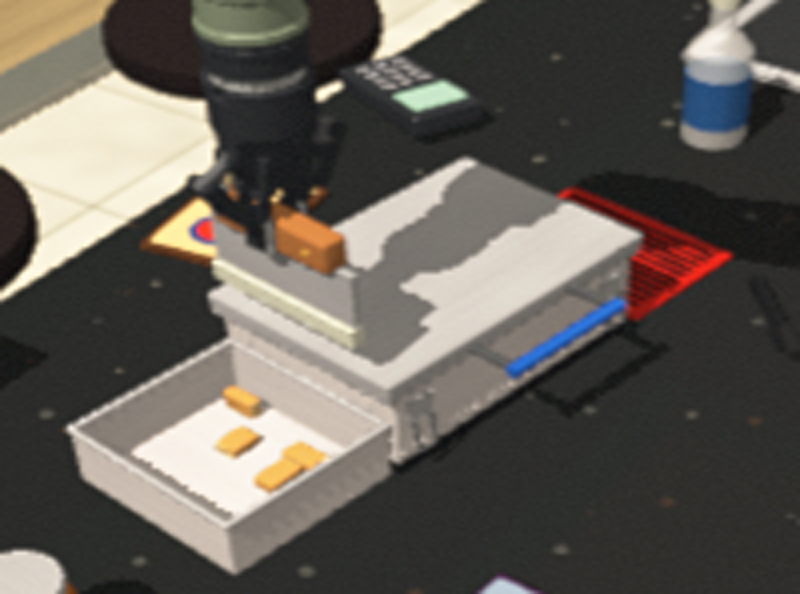

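View pics/wrist5.png

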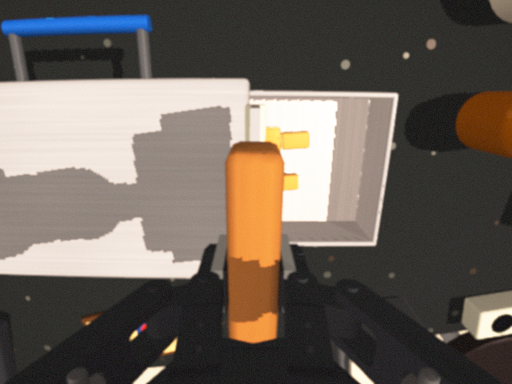

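Run:
```python
from h import *
pi=np.pi
m=ib(0,-228); print(m)
bot.movel(P(ib(0,100),255),max_speed=150)
bot.movel(P(m,255),max_speed=180)
bot.movel(P(m,95),max_speed=120)
print(bot.movel(P(m,80),max_speed=20,threshold=4))
s=bot.get_state(); print(s['t'],s['tcp_pos'],s['contact_force'],s['wrist_torque'],s['opening'])
bot.grip(0.65)
bot.dwell(.3)
bot.movel(P(m,150),max_speed=80)
s=bot.get_state(); print(s['t'],s['tcp_pos'],s['contact_force'],s['opening'])
bot.movel(P(m,230),max_speed=150)
for n in("side","wrist"): cv2.imwrite(f"pics/{n}6.png",imaging.capture(n))
im=cv2.imread('pics/side6.png')
cv2.imwrite('pics/sidec6.png',cv2.resize(im[100:280,130:330],None,fx=4,fy=3.3,interpolation=cv2.INTER_CUBIC))
```

```text
[ 540.26984676 -225.68900212]
True
22.675 [ 539.97779107 -225.64055046   83.80595583] [-1.58456828  0.88098008  4.47978979] [-0.05468632 -0.07225873  0.00028403] 0.2656908066452718
24.3833 [ 539.91452922 -225.49499953  149.4836701 ] [-1.11532458 -0.83926272 -0.12843504] 0.6480781055355052
```

View pics/sidec6.png

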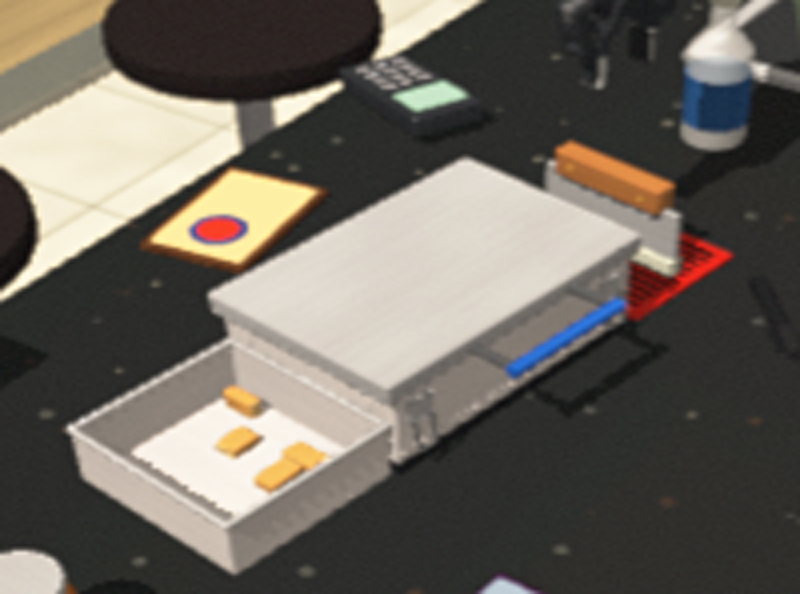

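View pics/wrist6.png

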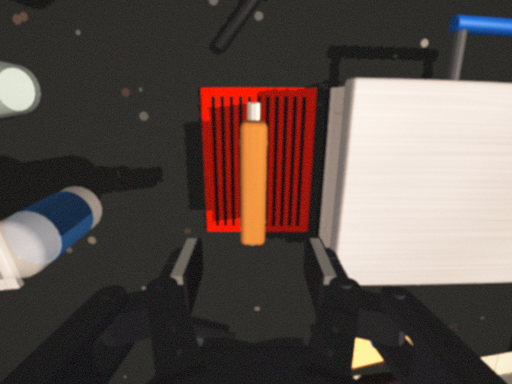

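Run:
```python
from h import *
import pickle
pi=np.pi
b=ib(-145,0)
o=[pi,0,YAW+pi/2]
bot.move_ptp(P(b,200),o)
bot.grip(0.4,110)
s=bot.get_state(); print(s['t'],s['tcp_pos'],s['orientation'],s['contact_force'],s['opening'],s['qpos'].round(2))
m=imaging.camera_model("wrist"); im=imaging.capture("wrist"); cv2.imwrite("pics/w7.png",im)
pickle.dump(m,open('w7.pkl','wb'))
print(proj(m,[P(ib(-145,y),119) for y in (-50,0,50)]+[P(ib(-100,150),125)]))
# arc check
from scipy.spatial.transform import Rotation as R
q=None
for a in (0,.1,.2,.25):
    Rl=R.from_euler('z',YAW)*R.from_euler('y',a)
    Rt=R.from_euler('z',YAW)*R.from_euler('y',a)*R.from_euler('z',-YAW)*R.from_euler('xyz',o)
    h=np.r_[ib(100,0),100]
    p=h+Rl.apply([-245,0,12-19]); e=Rt.as_euler('xyz')
    q=solve_ik(list(p),list(e)); print(a,p.round(1),e.round(3),None if q is None else np.round(q,2))
```

```text
27.225 [429.23745173  20.43211945 199.99621515] [3.14158450e+00 6.01850847e-07 1.42803230e+00] [ 0.85813452  0.39512308 -0.08557921] 0.3995631501619668 [-0.12  0.13 -0.53  0.91 -0.    1.59]
[[251.26121378 254.03732586]
 [251.18061822 200.78089235]
 [251.09590995 139.81610811]
 [319.24379076 -10.12245145]]
0 [429.1  20.6  93. ] [3.142 0.    1.428] [-0.12  0.27 -0.69  0.62  0.    1.59]
0.1 [429.6  20.5 117.5] [-3.042  0.     1.428] [-0.13  0.3  -0.56  0.81  0.    1.59]
0.2 [432.6  20.1 141.8] [-2.942  0.     1.428] [-0.13  0.35 -0.43  0.99  0.    1.59]
0.25 [434.9  19.8 153.8] [-2.892  0.     1.428] [-0.13  0.38 -0.36  1.08  0.    1.59]
```

View pics/w7.png

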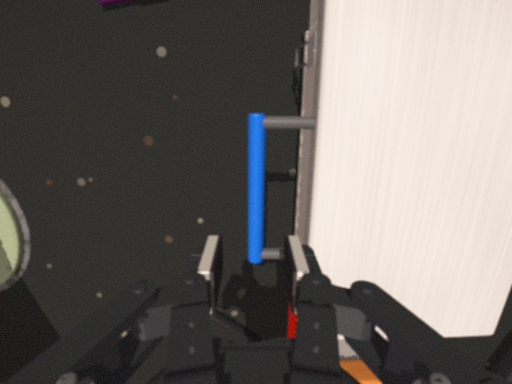

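```bash
cat >> h.py <<'E'
O=[np.pi,0,YAW+np.pi/2]
def lidpose(a,dx=2.0,dz=0.0):
    Rl=R.from_euler('z',YAW)*R.from_euler('y',a)
    Rt=Rl*R.from_euler('z',-YAW)*R.from_euler('xyz',O)
    p=np.r_[ib(100+dx,0),100+dz]+Rl.apply([-245,0,12-19])
    return [float(v) for v in p],[float(v) for v in Rt.as_euler('xyz')]
E
python3 - <<'E'
from h import *
p,o=lidpose(0)
bot.movel([p[0],p[1],140],max_speed=120)
print(bot.movel(p,max_speed=60,threshold=8))
s=bot.get_state(); print(s['t'],s['tcp_pos'],s['contact_force'],s['opening'])
bot.grip(0.0,110)
s=bot.get_state(); print(s['t'],s['tcp_pos'],s['contact_force'],s['wrist_torque'],s['opening'])
cv2.imwrite("pics/w8.png",imaging.capture("wrist"))
im=imaging.capture("side")
cv2.imwrite('pics/sidec8.png',cv2.resize(im[100:280,130:330],None,fx=4,fy=3.3,interpolation=cv2.INTER_CUBIC))
E
```

```text
False
28.8583 [431.34567416  20.27191558  93.18676346] [-0.74035374  0.99410624 -0.42895267] 0.4021104575555293
29.2083 [431.40931398  20.29737412  93.60971014] [-1.48340012  1.00475257  5.73115383] [ 0.04741533  0.39916527 -0.05269265] 0.12533106964465393
```

View pics/w8.png

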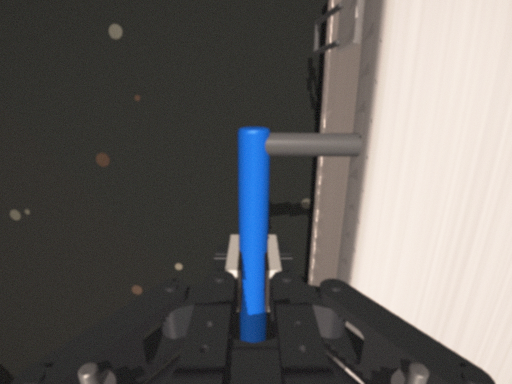

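View pics/sidec8.png

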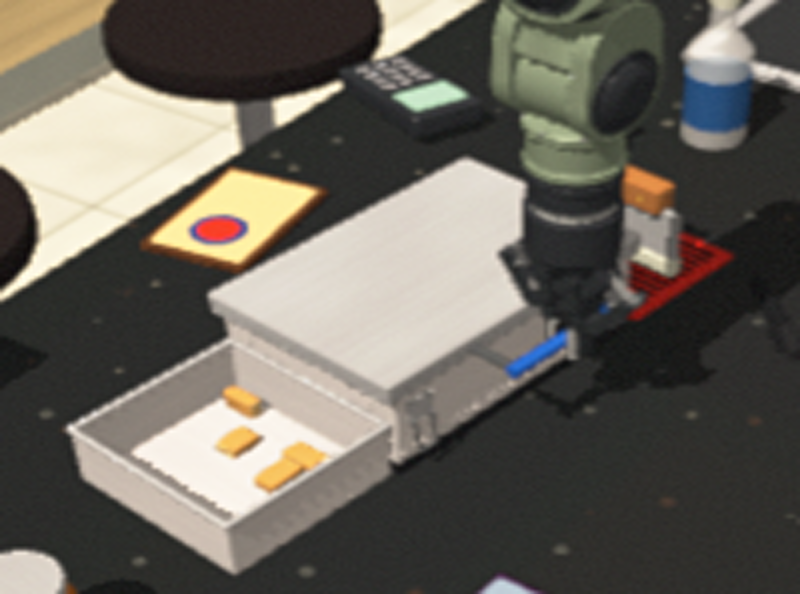

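Bar is firmly held (opening 0.125 ≈ 11–14 mm) around the grip bar's middle. Lift along the arc.

Run:
```python
from h import *
for a in (.02,.04,.06,.09,.12,.15,.18,.2):
    p,o=lidpose(a)
    bot.movel(p,o,max_speed=15 if a<.1 else 25)
    s=bot.get_state()
    print(a,round(s['t'],2),(s['tcp_pos']-p).round(2),s['contact_force'].round(1),s['wrist_torque'].round(2),round(s['opening'],3))
    if np.linalg.norm(s['contact_force'])>60: break
bot.dwell(.5)
s=bot.get_state(); print(s['t'],s['tcp_pos'],s['contact_force'],s['joint_velocities'].round(3))
cv2.imwrite("pics/w9.png",imaging.capture("wrist"))
im=imaging.capture("side")
cv2.imwrite('pics/sidec9.png',cv2.resize(im[100:280,130:330],None,fx=4,fy=3.3,interpolation=cv2.INTER_CUBIC))
m=imaging.camera_model("side")
for a in (0,.15,.2,.25):
    L=R.from_euler('z',YAW)*R.from_euler('y',a)
    q=np.r_[ib(100,0),100]+L.apply([[-200,150,25],[-200,150,0],[-200,-150,25]])
    print(a,((proj(m,q)-[130,100])*[4,3.3]).round())
```

```text
0.02 29.78 [ 0.2  -0.07 -0.45] [  5.2  -1.6 -11.4] [-0.04 -0.9  -0.06] 0.126
0.04 30.26 [ 0.26 -0.05 -0.13] [  4.4  -1.7 -12.2] [-0.23 -1.07 -0.12] 0.125
0.06 30.73 [ 0.33 -0.07  0.48] [ 4.7 -0.8 -4.7] [-0.14 -0.69 -0.03] 0.129
0.09 31.38 [ 0.28 -0.04  0.26] [2.6 0.1 1.7] [-0.05 -0.59 -0.06] 0.123
0.12 31.82 [ 0.24 -0.04 -0.08] [ 4.5 -0.1 -3. ] [ 0.06 -1.03 -0.08] 0.122
0.15 32.26 [ 0.14 -0.05 -0.34] [ 5.   0.1 -6.2] [-0.17 -1.26 -0.08] 0.126
0.18 32.7 [ 0.14 -0.04 -0.35] [ 4.6 -0.7 -9.8] [-0.27 -1.57 -0.06] 0.125
0.2 33.05 [ 0.17 -0.05 -0.18] [ 4.7  0.1 -3. ] [-0.01 -1.39 -0.1 ] 0.123
33.55 [434.74688864  19.7499225  141.66880976] [ 5.50478393  0.3069754  -4.29685297] [ 0.002 -0.     0.002  0.003  0.009  0.001]
0 [[389. 388.]
 [390. 408.]
 [643. 231.]]
0.15 [[381. 360.]
 [387. 383.]
 [639. 205.]]
0.2 [[378. 351.]
 [384. 374.]
 [636. 196.]]
0.25 [[374. 341.]
 [381. 364.]
 [634. 187.]]
```

View pics/sidec9.png

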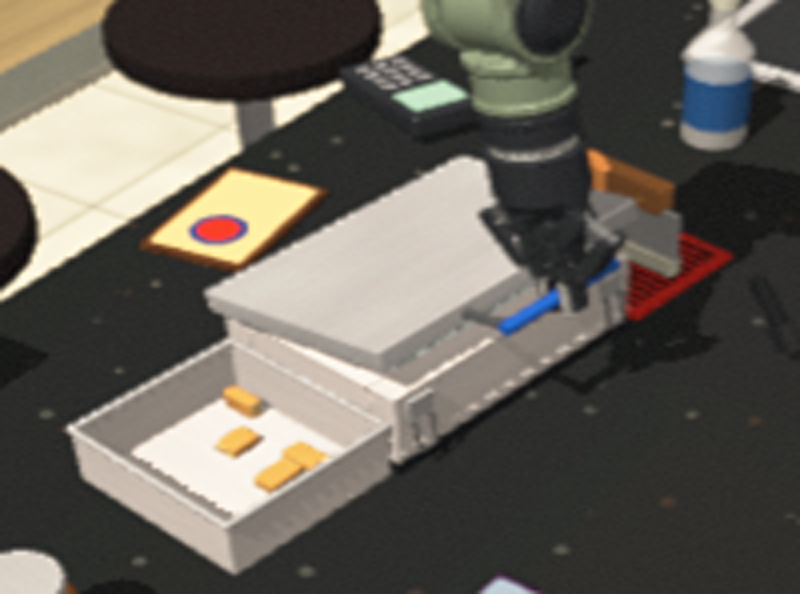

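View pics/w9.png

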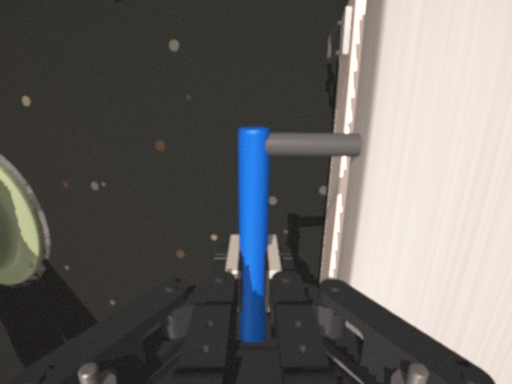

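Run:
```python
from h import *
bot.dwell(.3)
s=bot.get_state(); print(s['t'],s['tcp_pos'],s['contact_force'],abs(s['joint_velocities']).max(),s['opening'])
bot.sign_off()
```

```text
33.95 [434.71783605  19.782242   141.69128836] [ 4.48425247  1.36409272 -5.22505144] 0.003347986209357501 0.12378725254333918
the job is handed in; nothing more can be done
```

The job is done and handed in at about 34 s of the 67 s allowed.

- **Biscuit:** I swept all four pieces off the lid into the scrap pan with the scraper. The side picture after the lid was raised shows all four lying in the pan. The fingers never came near them.
- **Scraper:** It is back standing near the middle of its mat, let go and clear of the ice box and lid.
- **Lid:** I gripped the blue bar and raised the lid slowly along its arc to a commanded 0.20 rad, with no jump when the seal let go. It is still held there.
- **Last checks:** The front corner of the lid in the side picture fits about 0.19 to 0.20 rad, a gap of about 40 mm. The bar is still between the pads (opening 0.124, where fully shut would read 0), there is a few N on the tool, and the joint speeds are about zero.
- **Small disagreement:** The wrist camera put the bar 2 to 3 mm off the top-camera estimate, so I shifted the grasp by 2 mm.
- **Not checked:** I compared no before-and-after positions for the bystanders. No contact showed in the pictures or in the forces I read. No check failed.

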